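# Dish on the light box, shield held at the working mark

## Robot

A 6-joint arm with a two-finger parallel gripper is mounted at the origin on the work surface. World frame = base frame: x ahead of the robot, y to its left, z up, the work surface at z = 0. Lengths are in m, angles in rad, forces in N, time in s.
With the tool pointing down it reaches from about 0.425 to 1.125 m from the base axis. Payload 14.9 kg.
Tool frame: the origin (TCP) lies at the very end of the fingers, on their centre line; the grasp point (between the pads) lies 19 mm behind it; z points along the fingers, y is the line along which they close (so a half turn about z gives the same grasp; the last joint's range is limited). The gripper opens to 91 mm and grips with 3 to 60 N. Pads are 32 mm wide; open, the fingers measure 118 mm over their backs; the gripper's body (76 mm by 178 mm) begins 60 mm behind the grasp point.
Start: joints at [1.197, 0.379, 1.734, -0, 1.028, -0.033], TCP at [0.234, 0.66, 0.183] pointing down, gripper open.
Joint ranges: [-2.77, 2.77], [-0.74, 2.19], [0, 2.66], [-1.06, 4.2], [0.31, 2.87], [-3.08, 3.08]. Speed limits (rad/s): [1.89, 1.89, 2.39, 3.14, 3.14, 3.14].

## Interface

Orientations are given as a unit quaternion [w, x, y, z].
In Python, from bench import telemetry, cams, ticket gives the robot as it stands. The module is installed in compiled form; this text tells all that it offers.
- The arm moves only by the shell command python3 -m crank 'ROWS'. ROWS is a JSON object of lists of equal length, an entry for each row: "rot": the turn, a rotation vector about the tool's x, y, z in units of 5 degrees (1.0 is 5 degrees), a list of three; "dp": the shift along the tool's x, y, z in m, a list of three; "claw": the opening, from 0 (shut) to 1 (fully open). In form: {"rot": [[wx, wy, wz], ...], "dp": [[dx, dy, dz], ...], "claw": [claw, ...]}. A call has 1 to 8 rows; each row shifts and turns the commanded pose from where the row before left it, along the tool's axes as they then stand; what a row does not reach is not made up. A row lasts 1/8 s, in which the tool goes at most 62.5 mm and 10.7 degrees, less where a joint would pass 70% of its speed; a pose out of reach is approached as far as the arm can. A call with a gripper value outside its range is refused whole. The fingers move at their own pace and stop on an object; the grip force is fixed at half the most. Time passes only in rows, so rows that do not move let the fingers close. It gives the time, the measured TCP pose, the force, the opening and the grip force at its end, in the units of the state.
- telemetry.state(): the state, without advancing time (a new reading comes with each control period).
- cams.grab_frame(name): name is "side" or "top"; returns a dict with "img" (400x640x3 uint8, red, green, blue), "fx", "fy", "cx", "cy" (pixels), "R" (3x3) and "t" (3): a world point X has camera coordinates R X + t. Camera axes: x right, y down, z forward; pixel columns grow to the right and rows downward; lengths in m; the calibration is good to about 2 mm. A picture is of the moment at which its call begins. There is no depth.
- ticket.sign_off(): hands the job in; it is judged then, once.
The state is a dict: "time_s": time; "joints": joint angles; "dq": joint speeds; "effort": joint torques, N m; "tool_pos": TCP position; "tool_rot": TCP orientation; "force": force on the tool from outside, world axes, zero at the start; "torque": the same for the moment, N m; "width": finger opening in m; "finger_force": force on a finger pad.
Only numpy, scipy, OpenCV 4.12 (cv2) and the standard library are available. Lean on these libraries where they do the work, as an engineer would, in place of code of your own. Each camera call takes 0.05 s, during which the arm holds its last target. There are 200 camera calls.

## Task

Set the small Petri dish, lid up, on the middle of the light box's screen and let go of it. Then take the tilted-back shield by its grip bar and bring it forward and down under control, never letting it fall, until its pointer is level with the brass marker on the quadrant. The hinge has no stay, so hold it there and finish while still holding it; leave the other things on the bench where they stand.

Things in the scene. Friction and masses are not known exactly. Their poses are not given: they have to be found in the camera images.
- lightbox: Blue-light viewing box fixed on the bench: cream case 250 mm deep (x), 260 mm wide (y), with a lit screen in its top and a see-through shield hinged along its far edge. Origin: centre of its underside; x from its front (robot side) to the hinge side, y to its left, z up. Hinge line along y at x = +115, z = 75 mm.
- screen (a point): Middle of the light box's screen, on its surface, 68 mm above the bench; the screen is 160 mm (x) by 180 mm (y), axes as the light box.
- shield (a joint): Shield angle, rad: 0 flat shut over the screen, pi/2 upright, 1.72 leaning back on its stop (as at the start). Hinge nearly free: forward of upright it falls shut unless held. Amber plate 224 mm wide, 4 mm thick (free edge 8 mm), about 0.4 kg; free edge 205 mm from the hinge line. A small steel pointer on its left edge passes just outside the quadrant's rim.
- shield_hinge (a point): Middle of the shield's hinge line, in the plane of the shield; its axes turn with the shield: -x points along the shield to its free edge, y along the hinge to the left, z out of the face that is on top when shut.
- shield_grip (a point): Middle of the shield's grip bar: round steel, 12 mm in diameter, 158 mm long, parallel to the hinge line and in the shield's plane, 240 mm from the hinge line. Two arms, 70 to 80 mm either side of the middle, carry it, leaving a 29 mm gap between bar and shield edge. Axes as shield_hinge.
- marker (a joint): Angle, rad, at which the brass marker is clamped on the quadrant, counted as the shield's angle is: the shield is at the mark when both values agree. The marker only shows the angle; it does not carry the shield, and stays where it is clamped.
- marker_tip (a point): Tip of the brass marker (19 x 11 x 9 mm, round thumb screw outside), 133 mm from the hinge line; -x of its axes points away from the hinge. It sits on the quadrant: an upright aluminium quarter-circle arc about the hinge line, radius 122 mm, 16 mm wide, 3 mm thick, at y = +122 mm of the light box, topping out 205 mm above the bench.
- small_dish: The small closed Petri dish, loose on the bench beside the light box (left or right): 60 mm in diameter, 20 mm high, pale and translucent, 45 g. The lid is the wider upper 12 mm, the base is 56 mm across. Origin: centre of its underside, z up through the lid.
- large_dish: A larger Petri dish of the same kind, 92 mm in diameter, 18 mm high, on the other side of the light box; to be left alone. Origin: centre of its underside.
- tube_rack: Orange tube rack, 90 x 140 mm, 114 mm high with its capped tubes; to be left alone. Origin: centre of its underside.
- tip_box: Pipette tip box with a clear lid, 90 x 124 mm, 96 mm high; to be left alone. Origin: centre of its underside.
Mind the look-alikes: they are no part of the job. Leave any red look-alike of the small_dish alone.

How it is judged:
On the way, in this order (a step that is already met when the one before it is completed fails the run):
1. the small dish stands lid up on the middle of the screen, let go, with the shield still tilted back (horizontal distance between small_dish and screen below 0.025 m and z of small_dish in the frame of screen between -0.004 and 0.004 m and angle between small_dish's own z axis and vertical below 0.08 rad and linear speed of small_dish below 0.02 m/s and contact force between the fingers and small_dish below 0.05 N and value of joint shield above 1.4 rad), for 0.2 s.
2. the shield is brought forward of upright by the gripper (value of joint shield below 1.4 rad and contact force between the fingers and shield above 0.3 N), for 0.05 s.
At the end, for the whole second after the job is handed in: The gripper is holding the shield still (more than 0.8 N on it, no other object carrying it) within 0.06 rad (about 3.5 degrees) of the marker's angle; the small dish stands lid up, at rest and untouched on the screen, its centre within 25 mm of the screen's middle (angle between the x axis of shield_grip and the x axis of marker_tip, either way round below 0.06 rad and velocity of joint shield between -0.05 and 0.05 rad/s and contact force between the fingers and shield above 0.8 N and contact force between each of shield, the fingers and small_dish below 0.05 N and contact force between shield and tube_rack below 0.05 N and contact force between shield and tip_box below 0.05 N and contact force between shield and large_dish below 0.05 N and horizontal distance between small_dish and screen below 0.025 m and z of small_dish in the frame of screen between -0.004 and 0.004 m and angle between small_dish's own z axis and vertical below 0.08 rad and linear speed of small_dish below 0.02 m/s); the arm keeps its last pose, push and grip.
It fails at once if the shield falls or is thrown (turns faster than 2.5 rad/s) (velocity of joint shield below -2.5 rad/s or velocity of joint shield above 2.5 rad/s).
It fails at once if another thing on the bench is shifted by more than 25 mm (distance of any of large_dish, tube_rack, tip_box from where it was at the start of the episode above 0.025 m).
It also fails if it takes over 64 s, if anything falls off the work surface, if the arm or the gripper's body presses on something with over 40 N, if the wrist force passes 120 N, or if a joint passes its speed limit or range.

## Working session

There is one attempt and no reset: what is moved stays moved. The work goes in short steps, Python scripts to look and compute and a shell command to move; the robot and the scene stay as the last step left them, time stands still between calls to the robot, and variables do not carry over. Pictures are saved under pics/ and viewed, at most 10 in all, crops included, and the job is handed in when it is done.

```bash
mkdir -p pics; python3 - <<'E'
from bench import telemetry,cams
import cv2,pickle
s=telemetry.state();print(s)
for n in("side","top"):
    f=cams.grab_frame(n);pickle.dump(f,open(n+"0.pkl","wb"));cv2.imwrite(f"pics/{n}0.png",f["img"][:,:,::-1])
    print(n,f["fx"],f["fy"],f["cx"],f["cy"],f["R"],f["t"])
E
```

```text
{'time_s': 0.0, 'joints': array([ 1.19674513e+00,  3.79432247e-01,  1.73478473e+00,  3.59372052e-07,
        1.02845234e+00, -3.32811224e-02]), 'dq': array([-3.61028752e-06,  1.30517101e-03, -1.87985273e-04, -1.71628964e-03,
       -1.73474507e-03, -1.48820345e-03]), 'effort': array([ 1.71575307e-04, -7.63736916e+01, -4.34367621e+01,  6.51091081e-02,
        4.23520524e-02, -1.57407299e-04]), 'tool_pos': array([0.23378715, 0.65935655, 0.18236975]), 'tool_rot': array([-1.09033390e-04,  1.69561892e-01,  9.85519394e-01, -5.27170142e-04]), 'force': array([-0.59020914, -0.1891531 , -0.07018065]), 'torque': array([-0.00058256,  0.02089419,  0.01157621]), 'finger_force': 0.0, 'width': 0.09109478136798302}
side 396.9803945424676 396.9803945424676 312.6310823226355 196.88671171349586 [[ 0.94432418 -0.32840183 -0.0201019 ]
 [-0.17824809 -0.45928766 -0.87021978]
 [ 0.27654922  0.8253527  -0.49225344]] [-0.50992305  0.19256672  1.11876663]
top 421.2846896362692 421.2846896362692 320.51620629292665 199.16705973444496 [[ 0.01035621 -0.99994453 -0.00191737]
 [-0.97598723 -0.00969083 -0.21761208]
 [ 0.21758143  0.00412496 -0.97603346]] [0.02315078 0.56433582 1.05232513]
```

View pics/side0.png

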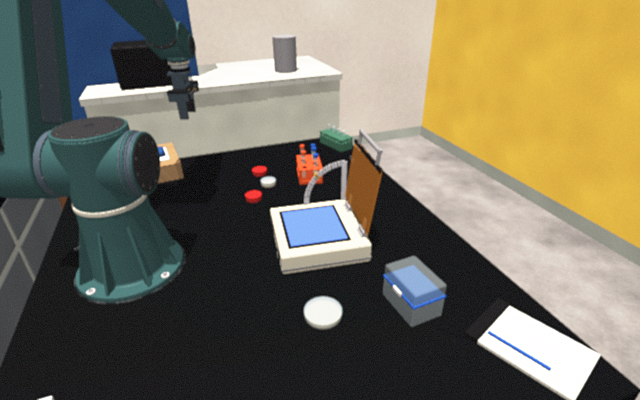

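View pics/top0.png

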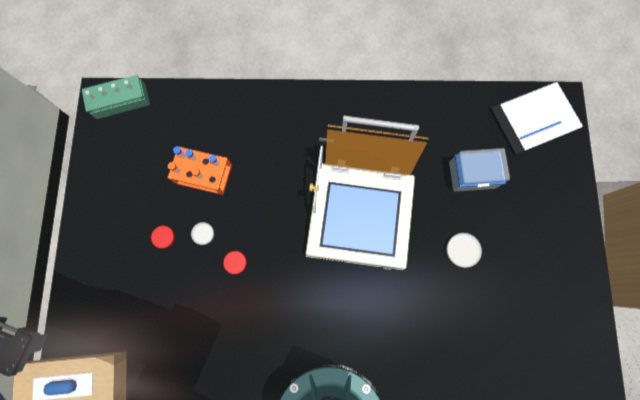

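Candidates for the small dish in the top view are pale (202,233), red (162,237), red (235,262) and the large pale dish (464,250). By the description it's the small pale one at (202,233). I'll check it in a close crop and measure.

```bash
cat > h.py <<'E'
import numpy as np,cv2,pickle
def ray(f,u,v):
    d=f["R"].T@np.array([(u-f["cx"])/f["fx"],(v-f["cy"])/f["fy"],1]); return -f["R"].T@f["t"],d
def onz(f,u,v,z):
    c,d=ray(f,u,v); return c+d*(z-c[2])/d[2]
def onplane(f,u,v,p,n):
    c,d=ray(f,u,v); return c+d*((p-c)@n)/(d@n)
def proj(f,X):
    c=f["R"]@np.asarray(X,float)+f["t"]; return np.array([f["fx"]*c[0]/c[2]+f["cx"],f["fy"]*c[1]/c[2]+f["cy"]])
E
python3 - <<'E'
from h import *
t=pickle.load(open("top0.pkl","rb"));s=pickle.load(open("side0.pkl","rb"))
im=t["img"]; hsv=cv2.cvtColor(im,cv2.COLOR_RGB2HSV)
pale=((hsv[...,1]<50)&(hsv[...,2]>130)).astype(np.uint8)
n,l,st,c=cv2.connectedComponentsWithStats(pale)
for nm,z,(u,v) in(("small",.02,(202,233)),("large",.018,(464,250))):
    k=l[v,u]; e=c[k]; print(nm,st[k],onz(t,*e,z), "diam",(onz(t,st[k][0]+st[k][2],e[1],z)-onz(t,st[k][0],e[1],z))[1])
blue=((hsv[...,0]>95)&(hsv[...,0]<125)&(hsv[...,1]>60)&(hsv[...,2]>150)).astype(np.uint8)
n,l,st,c=cv2.connectedComponentsWithStats(blue); k=l[218,360]
cn=max(cv2.findContours((l==k).astype(np.uint8),0,2)[0],key=cv2.contourArea)
b=cv2.boxPoints(cv2.minAreaRect(cn))
P=np.array([onz(t,*q,.068) for q in b]);print("screen",P,P.mean(0),np.linalg.norm(np.diff(P,axis=0),axis=1))
for i in range(3): d=P[i+1]-P[i];print(np.degrees(np.arctan2(d[1],d[0])))
k=lambda im,x0,x1,y0,y1,w,h:cv2.resize(im[y0:y1,x0:x1,::-1],(w,h),interpolation=cv2.INTER_CUBIC)
cv2.imwrite("pics/c1.png",np.vstack([np.hstack([k(im,290,440,100,200,450,300),k(im,150,250,200,300,300,300)]),np.hstack([k(s["img"],290,390,120,220,300,300),k(s["img"],240,390,130,230,450,300)])]))
E
```

```text
small [191 222  23  23 403] [0.47625547 0.34823631 0.02      ] diam -0.062152057062010435
large [447 233  35  35 946] [ 0.43869631 -0.3564617   0.018     ] diam -0.09370848096824602
screen [[ 0.44331863  0.02467539  0.068     ]
 [ 0.60630387  0.00457436  0.068     ]
 [ 0.58248603 -0.18175045  0.068     ]
 [ 0.42109101 -0.15588655  0.068     ]] [ 0.51329989 -0.07709681  0.068     ] [0.1642201  0.18784096 0.16345426]
-7.030804551773641
-97.28459478829998
170.89563770219112
```

View pics/c1.png

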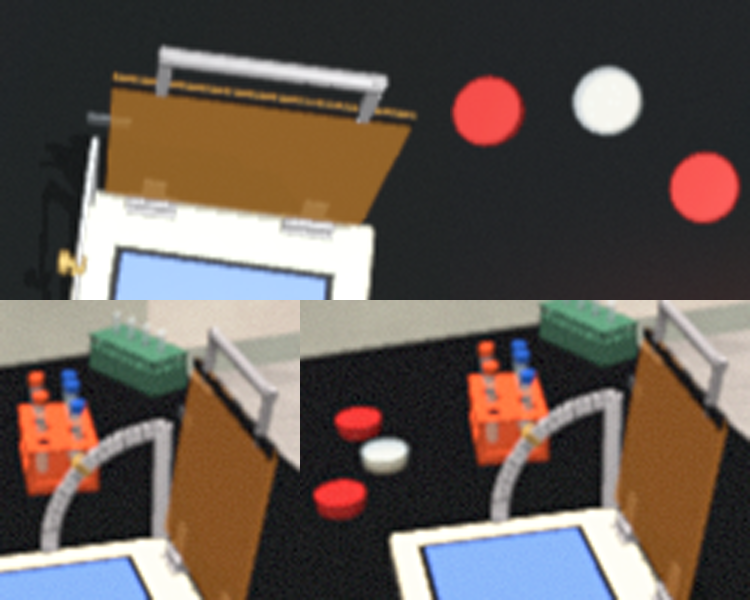

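The crop confirms the pale small dish at (202,233), with two red look-alikes either side. The brass marker is at about (314,187) in the top view and (317,174) in the side view. The grip bar ends are at (343,118) and (418,127) in the top view, and (357,133) and (381,152) in the side view. Next I'll compute the box pose, marker angle and bar position.

```bash
cat >> h.py <<'E'
def tri(f,a,g,b):
    Pf=np.diag([1,1,1.])@np.c_[f["R"],f["t"]];Pg=np.c_[g["R"],g["t"]]
    n=lambda f,p:np.array([[(p[0]-f["cx"])/f["fx"]],[(p[1]-f["cy"])/f["fy"]]])
    X=cv2.triangulatePoints(Pf,Pg,n(f,a),n(g,b))[:,0];X=X[:3]/X[3]
    return X,np.linalg.norm(proj(f,X)-a),np.linalg.norm(proj(g,X)-b)
E
python3 - <<'E'
from h import *
t=pickle.load(open("top0.pkl","rb"));s=pickle.load(open("side0.pkl","rb"))
def brass(f,x0,x1,y0,y1):
    h=cv2.cvtColor(f["img"],cv2.COLOR_RGB2HSV)[y0:y1,x0:x1]
    m=(h[...,0]>12)&(h[...,0]<32)&(h[...,1]>70)&(h[...,2]>110);v,u=np.nonzero(m);print(len(u),u.min()+x0,u.max()+x0,v.min()+y0,v.max()+y0)
    return np.array([u.mean()+x0,v.mean()+y0])
bt=brass(t,305,321,178,198);bs=brass(s,308,326,168,184);print(bt,bs)
M=tri(t,bt,s,bs);print("marker",M)
A=tri(t,(343.3,118.8),s,(356.7,132.7));B=tri(t,(418.3,127.8),s,(380.7,151.7));print("bar",A,B,np.linalg.norm(A[0]-B[0]))
d=A[0]-B[0];psi=np.arctan2(-d[0],d[1]);print("yaw bar",np.degrees(psi))
# case top outline at z=.068ish
im=t["img"];hsv=cv2.cvtColor(im,cv2.COLOR_RGB2HSV)
m=((hsv[...,2]>170)&(hsv[...,0]<125)).astype(np.uint8);m[:, :300]=0;m[:,420:]=0;m[:165]=0;m[280:]=0
cn=max(cv2.findContours(m,0,2)[0],key=cv2.contourArea);b=cv2.boxPoints(cv2.minAreaRect(cn));print(b)
P=np.array([onz(t,*q,.067) for q in b]);print("case",P,P.mean(0),np.linalg.norm(np.diff(P,axis=0),axis=1))
for y in(-7.,-7.5,-8,-8.5):
    y=np.radians(y);ex=np.array([np.cos(y),np.sin(y),0]);ey=np.array([-np.sin(y),np.cos(y),0])
    S=np.array([.5133,-.0771,.068])
    print(np.degrees(y),"bar mid",((A[0]+B[0])/2-S)@ex,((A[0]+B[0])/2-S)@ey,"marker",(M[0]-S)@ex,(M[0]-S)@ey)
    # marker by plane ey=0.128 from box centre line
    for nm,f,p in(("t",t,bt),("s",s,bs)):
        Q=onplane(f,*p,S+ey*.126,ey);print(nm,(Q-S)@ex,Q[2])
E
```

```text
50 309 318 183 191
29 314 319 171 178
[312.62 187.44] [316.17241379 174.48275862]
marker (array([0.57155344, 0.04787812, 0.15917808]), np.float64(0.06787594234703216), np.float64(0.05276751012440069))
bar (array([ 0.68052663, -0.01752941,  0.30599311]), np.float64(2.787021224377066), np.float64(2.097433426615103)) (array([ 0.66645204, -0.17819482,  0.30990306]), np.float64(0.17618429247489867), np.float64(0.14872381685993397)) 0.16132809941832832
yaw bar -5.006437625952027
[[300.79633 255.32857]
 [312.85773 161.85262]
 [417.3122  175.33061]
 [405.2508  268.80658]]
case [[ 0.41531781  0.07776984  0.067     ]
 [ 0.66550651  0.05049465  0.067     ]
 [ 0.63066611 -0.22853195  0.067     ]
 [ 0.38397512 -0.18816452  0.067     ]] [ 0.52386639 -0.07210799  0.067     ] [0.25167106 0.28119335 0.24997195]
-7.0 bar mid 0.16152557368199777 -0.0010851858829343355 marker 0.0425882227942256 0.13114586262849554
t 0.018965033803211264 0.2540015300578953
s 0.04164035921790684 0.16180724575107652
-7.499999999999999 bar mid 0.16152889319622377 0.0003244140902500581 marker 0.04144215213950677 0.1315125166339265
t 0.01716336471884741 0.25684278602164756
s 0.0404651261667276 0.16198797132821696
-8.0 bar mid 0.16151991165984833 0.0017339893580454583 marker 0.040292925504452695 0.1318691554520444
t 0.015454823365434248 0.25931210775605507
s 0.03929522120113883 0.1621632185931533
-8.5 bar mid 0.1614986297568502 0.0031434325758378386 marker 0.03914063040712105 0.1322157519234224
t 0.013829284045041183 0.26144930728991733
s 0.03813043847219912 0.16233304308187058
```

Geometry is consistent: the bar mid height, its length and the marker radius all agree. Yaw is about -7.7°, the screen middle is (0.513,-0.077), and the marker is at about 0.78 rad. Next is the helper for tool-frame deltas.

```bash
cat >> h.py <<'E'
from scipy.spatial.transform import Rotation as Ro
def T():
    from bench import telemetry
    s=telemetry.state();return s,np.array(s["tool_pos"]),Ro.from_quat(np.r_[s["tool_rot"][1:],s["tool_rot"][0]])
def delta(p,zdir=(0,0,-1),ydir=None):
    s,q,R=T(); out=R.inv().apply(np.array(p)-q)
    print("t",s["time_s"],"tcp",q.round(4),"w",round(s["width"],4),"ff",round(s["finger_force"],1),"F",np.round(s["force"],1),"j",np.round(s["joints"],2))
    print("dp tool now",out.round(4))
    if ydir is not None:
        z=np.array(zdir,float);z/=np.linalg.norm(z);y=np.array(ydir,float);y-=z*(y@z);y/=np.linalg.norm(y)
        G=Ro.from_matrix(np.c_[np.cross(y,z),y,z]);rv=np.degrees((R.inv()*G).as_rotvec())/5
        print("rot units",rv.round(2),"dp after rot",G.inv().apply(np.array(p)-q).round(4))
E
python3 -c "
from h import *
delta([.476,.348,.10],ydir=[.991,-.134,0])"
```

```text
t 0.1 tcp [0.2338 0.6594 0.1824] w 0.0908 ff 0.0 F [ 0.6 -0.5  0.7] j [ 1.2   0.38  1.73  0.    1.03 -0.03]
dp tool now [-0.3323 -0.2124  0.0826]
rot units [-1.000e-02  1.000e-02  1.563e+01] dp after rot [-0.2761  0.2817  0.0824]
```

```bash
python3 -m crank '{"rot":[[0,0,0],[0,0,0],[0,0,0],[0,0,0],[0,0,0],[0,0,0],[0,0,0],[0,0,0]],"dp":[[-0.04,-0.026,0.01],[-0.042,-0.027,0.01],[-0.042,-0.027,0.01],[-0.042,-0.027,0.01],[-0.042,-0.027,0.01],[-0.042,-0.027,0.01],[-0.042,-0.027,0.01],[-0.04,-0.024,0.01]],"claw":[1,1,1,1,1,1,1,1]}'
python3 -m crank '{"rot":[[0,0,1.95],[0,0,1.95],[0,0,1.95],[0,0,1.95],[0,0,1.95],[0,0,1.95],[0,0,1.95],[0,0,1.95]],"dp":[[0,0,0],[0,0,0],[0,0,0],[0,0,0],[0,0,0],[0,0,0],[0,0,0],[0,0,0]],"claw":[1,1,1,1,1,1,1,1]}'
python3 - <<'E'
from h import *
from bench import cams
delta([.476,.348,.005],ydir=[.991,-.134,0])
f=cams.grab_frame("top");g=cams.grab_frame("side")
a=cv2.resize(f["img"][180:300,140:280,::-1],(420,360));b=cv2.resize(g["img"][110:230,190:310,::-1],(360,360))
cv2.imwrite("pics/c2.png",np.hstack([a,b]))
E
```

```text
time_s: 1.1
tool_pos: [0.4767, 0.3474, 0.1026]
tool_rot: [-0.0, 0.17, 0.986, -0.0]
force: [0.3, 0.4, 0.3]
width: 0.0911
finger_force: 0.0
time_s: 2.1
tool_pos: [0.4758, 0.3488, 0.1028]
tool_rot: [-0.0, 0.754, 0.657, -0.0]
force: [0.9, -0.6, -0.5]
width: 0.0914
finger_force: 0.0
t 2.1 tcp [0.4758 0.3488 0.1028] w 0.0914 ff 0.0 F [ 0.9 -0.6 -0.5] j [0.59 0.32 1.99 0.   0.83 0.73]
dp tool now [-0.0008  0.0003  0.0978]
rot units [-0.    0.   -0.03] dp after rot [-0.0008  0.0003  0.0978]
```

View pics/c2.png

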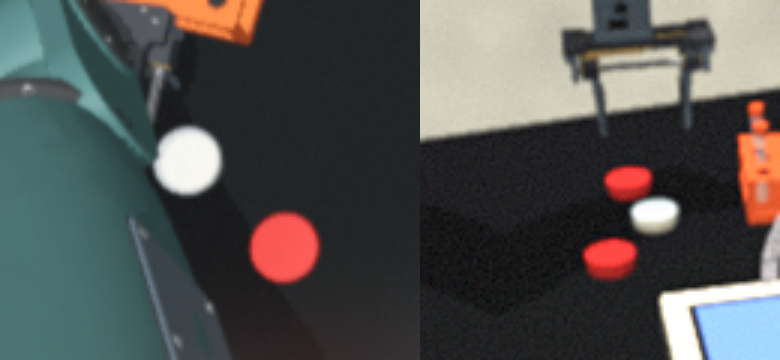

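The white dish at crop (187,160) matches the target. The fingers straddle it along x, and the red dishes are clear to the sides. I'll descend and grip.

```bash
python3 -m crank '{"rot":[[0,0,0],[0,0,0],[0,0,0],[0,0,0],[0,0,0],[0,0,0],[0,0,0],[0,0,0]],"dp":[[0,0,0.025],[0,0,0.025],[0,0,0.02],[0,0,0.015],[0,0,0.007],[0,0,0.005],[0,0,0],[0,0,0]],"claw":[1,1,1,1,1,1,1,1]}'
python3 -m crank '{"rot":[[0,0,0],[0,0,0],[0,0,0],[0,0,0],[0,0,0],[0,0,0],[0,0,0],[0,0,0]],"dp":[[0,0,0],[0,0,0],[0,0,0],[0,0,0],[0,0,0],[0,0,0],[0,0,0],[0,0,0]],"claw":[0.6,0.55,0.5,0.5,0.5,0.5,0.5,0.5]}'
```

```text
time_s: 3.2
tool_pos: [0.4763, 0.3492, 0.0065]
tool_rot: [0.0, 0.752, 0.659, 0.0]
force: [-0.6, 0.1, 1.3]
width: 0.0911
finger_force: 0.0
time_s: 4.2
tool_pos: [0.476, 0.349, 0.006]
tool_rot: [0.0, 0.752, 0.659, -0.0]
force: [1.1, -0.8, 0.8]
width: 0.0454
finger_force: 0.0
```

```bash
python3 - <<'E'
from h import *
from bench import cams
delta([.476,.348,.005])
f=cams.grab_frame("top");g=cams.grab_frame("side")
print(proj(f,[.476,.349,.006]),proj(g,[.476,.349,.006]))
a=cv2.resize(f["img"][180:300,140:280,::-1],(420,360));b=cv2.resize(g["img"][140:220,230:310,::-1],(360,360),interpolation=cv2.INTER_CUBIC)
cv2.imwrite("pics/c3.png",np.hstack([a,b]))
E
```

```text
t 4.2 tcp [0.476 0.349 0.006] w 0.0454 ff 0.0 F [ 1.1 -0.8  0.8] j [ 0.59  0.47  2.01 -0.    0.66  0.72]
dp tool now [-0.001   0.0001  0.001 ]
[203.10596246 233.95277197] [267.34668342 181.94542591]
```

View pics/c3.png

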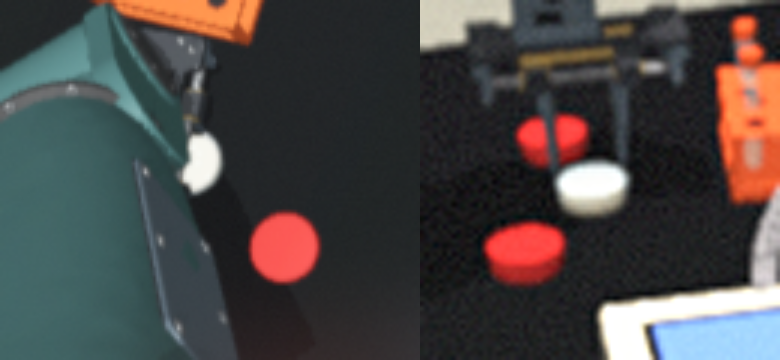

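The side view shows the finger tips behind or inside the dish at crop (556,182) and (623,165). The dish hasn't moved, still at (268.4,181.8) in the full image. I'll check the tips against the projection.

```bash
python3 - <<'E'
from h import *
from bench import cams,telemetry
g=cams.grab_frame("side");f=cams.grab_frame("top")
ex=np.array([.991,-.134,0])
p=np.array([.4758,.3488,.1028])
print("expected c2 tips",[proj(g,p+k*ex).round(1) for k in(-.0455,.0455)],"seen (250,154.3),(279,152.7)")
p=np.array([.476,.349,.006])
print("expected now",[proj(g,p+k*ex).round(1) for k in(-.0227,.0227)],"seen (260.2,180.4),(275.1,176.7)")
for d in([0,.04,0],[0,0,.02],[0,0,.04]): print(d,[proj(g,p+d+k*ex).round(1) for k in(-.0227,.0227)])
cv2.imwrite("pics/c4.png",np.hstack([cv2.resize(g["img"][150:200,240:300,::-1],(720,600),interpolation=cv2.INTER_LANCZOS4)]))
s=telemetry.state();print(s["width"],s["finger_force"])
E
```

```text
expected c2 tips [array([253.1, 160.2]), array([277.4, 157.8])] seen (250,154.3),(279,152.7)
expected now [array([261.5, 182.6]), array([273.2, 181.3])] seen (260.2,180.4),(275.1,176.7)
[0, 0.04, 0] [array([259.2, 178.2]), array([270.7, 177. ])]
[0, 0, 0.02] [array([261., 178.]), array([272.8, 176.7])]
[0, 0, 0.04] [array([260.6, 173.3]), array([272.5, 172. ])]
0.04592830111499813 0.0
```

View pics/c4.png

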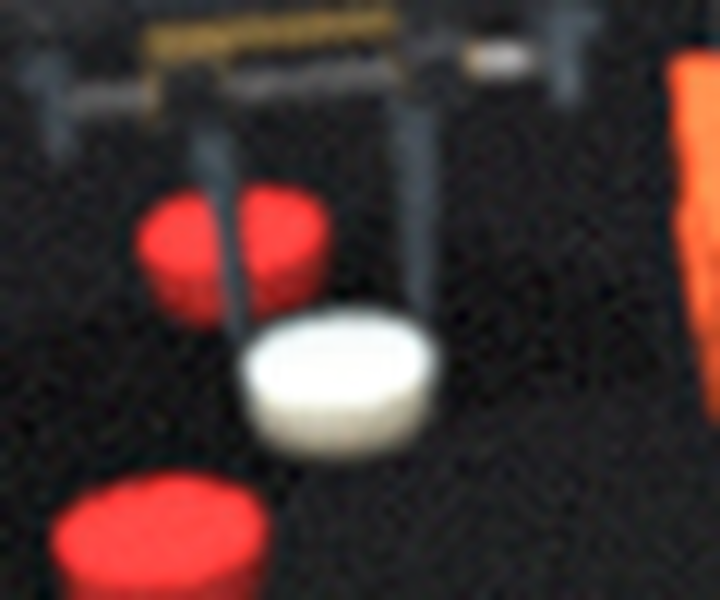

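The fingers end at (260,178), about 20 mm higher than reported in the image, so they closed just above the lid. The c2 tips show the same offset. I'll reopen and creep down while watching the force.

```bash
python3 -m crank '{"rot":[[0,0,0],[0,0,0],[0,0,0],[0,0,0],[0,0,0],[0,0,0]],"dp":[[0,0,0],[0,0,0],[0,0,0],[0,0,0],[0,0,0.002],[0,0,0.002]],"claw":[1,1,1,1,1,1]}'
python3 -m crank '{"rot":[[0,0,0],[0,0,0],[0,0,0]],"dp":[[0,0,0.002],[0,0,0.002],[0,0,0]],"claw":[1,1,1]}'
```

```text
time_s: 5.15
tool_pos: [0.476, 0.349, 0.0019]
tool_rot: [0.0, 0.752, 0.659, -0.0]
force: [-0.6, 1.1, -0.4]
width: 0.0914
finger_force: 0.0
time_s: 5.52
tool_pos: [0.4759, 0.3489, -0.0022]
tool_rot: [-0.0, 0.752, 0.659, -0.0]
force: [0.7, 0.9, 0.5]
width: 0.0914
finger_force: 0.0
```

At z=-0.002 there's no contact, so the reported TCP is offset. I'll keep creeping down.

```bash
python3 -m crank '{"rot":[[0,0,0],[0,0,0],[0,0,0],[0,0,0]],"dp":[[0,0,0.003],[0,0,0.003],[0,0,0.002],[0,0,0]],"claw":[1,1,1,1]}'
python3 - <<'E'
from h import *
from bench import cams
g=cams.grab_frame("side");f=cams.grab_frame("top")
a=cv2.resize(f["img"][190:250,170:230,::-1],(390,390),interpolation=cv2.INTER_CUBIC);b=cv2.resize(g["img"][150:210,235:295,::-1],(390,390),interpolation=cv2.INTER_CUBIC)
cv2.imwrite("pics/c5.png",np.hstack([a,b]))
E
```

```text
time_s: 6.02
tool_pos: [0.4759, 0.3489, -0.0102]
tool_rot: [-0.0, 0.752, 0.659, -0.0]
force: [-0.6, 0.6, 0.9]
width: 0.0913
finger_force: 0.0
```

View pics/c5.png

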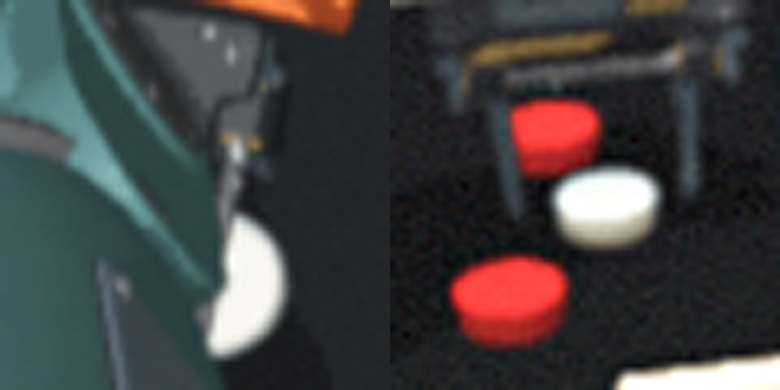

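The tips now appear at side (254,183) and (281,179.5), straddling the white dish at (268,182) but still slightly high. I'll creep further until contact.

```bash
python3 -m crank '{"rot":[[0,0,0],[0,0,0],[0,0,0]],"dp":[[0,0,0.002],[0,0,0.002],[0,0,0]],"claw":[1,1,1]}'
python3 -m crank '{"rot":[[0,0,0],[0,0,0]],"dp":[[0,0,0.002],[0,0,0]],"claw":[1,1]}'
```

```text
time_s: 6.5
tool_pos: [0.4759, 0.3489, -0.0142]
tool_rot: [-0.0, 0.752, 0.659, -0.0]
force: [-0.0, 0.1, 0.2]
width: 0.0914
finger_force: 0.0
time_s: 6.75
tool_pos: [0.4759, 0.3489, -0.0161]
tool_rot: [-0.0, 0.752, 0.659, -0.0]
force: [-0.3, 1.0, 0.2]
width: 0.091
finger_force: 0.0
```

```bash
python3 -m crank '{"rot":[[0,0,0],[0,0,0],[0,0,0],[0,0,0],[0,0,0],[0,0,0]],"dp":[[0,0,0],[0,0,0],[0,0,0],[0,0,0],[0,0,0],[0,0,0]],"claw":[0.8,0.72,0.68,0.64,0.6,0.55]}'
```

```text
time_s: 7.5
tool_pos: [0.4761, 0.349, -0.0159]
tool_rot: [0.0, 0.752, 0.659, 0.0]
force: [0.7, -0.3, 1.4]
width: 0.0586
finger_force: 30.0
```

Gripped the dish at 58.6 mm with 30 N. Calibrating on this: with the dish on its support, the reported TCP sits 16 mm below the support surface. I'll lift and plan the carry.

```bash
python3 -m crank '{"rot":[[0,0,0],[0,0,0],[0,0,0],[0,0,0],[0,0,0],[0,0,0],[0,0,0],[0,0,0]],"dp":[[0,0,-0.01],[0,0,-0.03],[0,0,-0.045],[0,0,-0.045],[0,0,-0.045],[0,0,-0.045],[0,0,-0.03],[0,0,0]],"claw":[0.55,0.55,0.55,0.55,0.55,0.55,0.55,0.55]}'
python3 -c "
from h import *
delta([.513,-.076,.235],ydir=[.991,-.134,0])
from bench import cams
g=cams.grab_frame('side');f=cams.grab_frame('top')
for n,f in(('s',g),('t',f)):
    h=cv2.cvtColor(f['img'],cv2.COLOR_RGB2HSV);m=((h[...,1]<60)&(h[...,2]>140)).astype(np.uint8)
    n_,l,st,c=cv2.connectedComponentsWithStats(m)
    print(n,[(st[k].tolist(),c[k].round(1).tolist()) for k in range(1,n_) if 60<st[k][4]<1500 and 150<c[k][0]<300],[proj(f,T()[1]+[0,0,z]).round(1).tolist() for z in(.016,.036)])
"
```

```text
time_s: 8.5
tool_pos: [0.477, 0.3496, 0.2369]
tool_rot: [0.0, 0.752, 0.659, 0.002]
force: [0.3, -0.3, -1.8]
width: 0.0589
finger_force: 30.0
t 8.5 tcp [0.477  0.3496 0.2369] w 0.0589 ff 30.0 F [ 0.3 -0.3 -1.8] j [ 0.59  0.15  1.93 -0.    1.07  0.72]
dp tool now [-0.4172  0.0915  0.001 ]
rot units [ 0.04 -0.03  0.04] dp after rot [-0.4169  0.0928  0.0019]
s [([153, 146, 17, 16, 152], [160.8, 154.6]), ([160, 271, 10, 8, 62], [164.6, 274.4])] [[262.0, 121.3], [261.6, 115.8]]
t [([169, 204, 15, 28, 271], [176.0, 217.0]), ([290, 383, 9, 10, 68], [293.7, 387.6])] [[172.4, 218.7], [169.2, 217.1]]
```

```bash
python3 -m crank '{"rot":[[0,0,0],[0,0,0],[0,0,0],[0,0,0],[0,0,0],[0,0,0],[0,0,0],[0,0,0]],"dp":[[-0.02,0.005,0],[-0.045,0.01,0],[-0.045,0.01,0],[-0.045,0.01,0],[-0.045,0.01,0],[-0.045,0.01,0],[-0.045,0.01,0],[-0.045,0.01,0]],"claw":[0.55,0.55,0.55,0.55,0.55,0.55,0.55,0.55]}'
python3 -m crank '{"rot":[[0,0,0],[0,0,0],[0,0,0],[0,0,0]],"dp":[[-0.045,0.01,0],[-0.025,0.005,0],[-0.012,0.002,0],[0,0,0]],"claw":[0.55,0.55,0.55,0.55]}'
python3 -c "
from h import *
delta([.513,-.077,.055],ydir=[.991,-.134,0])"
```

```text
time_s: 9.6
tool_pos: [0.5053, 0.0048, 0.2329]
tool_rot: [-0.001, 0.752, 0.659, -0.001]
force: [-0.2, -0.5, -0.1]
width: 0.0583
finger_force: 30.0
time_s: 10.1
tool_pos: [0.512, -0.0769, 0.2334]
tool_rot: [-0.0, 0.752, 0.659, -0.0]
force: [-0.3, -0.4, -1.0]
width: 0.0583
finger_force: 30.0
t 10.1 tcp [ 0.512  -0.0769  0.2334] w 0.0583 ff 30.0 F [-0.3 -0.4 -1. ] j [-0.19  0.03  2.07  0.    1.05 -0.06]
dp tool now [-0.      0.0012  0.1784]
rot units [-0.01 -0.    0.02] dp after rot [-0.      0.001   0.1784]
```

```bash
python3 -m crank '{"rot":[[0,0,0],[0,0,0],[0,0,0],[0,0,0],[0,0,0],[0,0,0],[0,0,0],[0,0,0]],"dp":[[0,0,0.025],[0,0.001,0.04],[0,0,0.04],[0,0,0.035],[0,0,0.025],[0,0,0.01],[0,0,0.003],[0,0,0]],"claw":[0.55,0.55,0.55,0.55,0.55,0.55,0.55,0.55]}'
python3 -m crank '{"rot":[[0,0,0],[0,0,0],[0,0,0]],"dp":[[0,0,0.001],[0,0,0.001],[0,0,0]],"claw":[0.55,0.55,0.55]}'
```

```text
time_s: 11.1
tool_pos: [0.5141, -0.0765, 0.0567]
tool_rot: [0.0, 0.752, 0.659, 0.0]
force: [-0.5, -0.5, -0.7]
width: 0.0584
finger_force: 30.0
time_s: 11.48
tool_pos: [0.5137, -0.0767, 0.0542]
tool_rot: [0.0, 0.752, 0.659, 0.0]
force: [-0.2, -0.1, -0.0]
width: 0.059
finger_force: 30.0
```

```bash
python3 -m crank '{"rot":[[0,0,0],[0,0,0],[0,0,0]],"dp":[[0,0,0.001],[0,0,0.001],[0,0,0]],"claw":[0.55,0.55,0.55]}'
python3 -m crank '{"rot":[[0,0,0],[0,0,0]],"dp":[[0,0,0.001],[0,0,0]],"claw":[0.55,0.55]}'
```

```text
time_s: 11.85
tool_pos: [0.5136, -0.0766, 0.052]
tool_rot: [-0.0, 0.752, 0.659, -0.0]
force: [-0.3, -0.4, 1.4]
width: 0.0587
finger_force: 30.0
time_s: 12.1
tool_pos: [0.5137, -0.0766, 0.0519]
tool_rot: [-0.0, 0.752, 0.659, -0.0]
force: [-7.6, 1.5, 20.7]
width: 0.0587
finger_force: 30.0
```

Contact at the predicted height. Releasing, then rising.

```bash
python3 -m crank '{"rot":[[0,0,0],[0,0,0],[0,0,0],[0,0,0],[0,0,0],[0,0,0],[0,0,0],[0,0,0]],"dp":[[0,0,-0.001],[0,0,0],[0,0,0],[0,0,0],[0,0,-0.015],[0,0,-0.04],[0,0,-0.05],[0,0,-0.05]],"claw":[0.65,0.8,1,1,1,1,1,1]}'
python3 -m crank '{"rot":[[0,0,0],[0,0,0],[0,0,0],[0,0,0]],"dp":[[0,0,-0.05],[0,0,-0.05],[0,0,-0.05],[0,0,-0.05]],"claw":[1,1,1,1]}'
python3 - <<'E'
from h import *
from bench import cams
g=cams.grab_frame("side");f=cams.grab_frame("top")
for n,f_ in(("side",g),("top",f)): pickle.dump(f_,open(n+"1.pkl","wb"))
a=cv2.resize(f["img"][90:290,280:450,::-1],(340,400));b=cv2.resize(g["img"][90:290,240:440,::-1],(400,400))
cv2.imwrite("pics/c6.png",np.hstack([a,b]))
ex=np.array([.991,-.134,0]);S=np.array([.5133,-.0771,.068])
print("dish exp side",proj(g,S+[0,0,.02]),"top",proj(f,S+[0,0,.02]))
H=S+.1255*ex+[0,0,.007];bar=H+.24*(np.sin(1.72)*np.array([0,0,1])-np.cos(1.72)*ex);print("bar exp",bar)
delta(bar)
E
```

```text
time_s: 13.1
tool_pos: [0.5134, -0.0766, 0.2096]
tool_rot: [0.0, 0.752, 0.659, 0.0]
force: [0.3, 0.2, -0.3]
width: 0.0912
finger_force: 0.0
time_s: 13.6
tool_pos: [0.5129, -0.0765, 0.4099]
tool_rot: [0.0, 0.752, 0.659, 0.0]
force: [0.4, -0.6, 0.5]
width: 0.0913
finger_force: 0.0
dish exp side [312.06314068 217.49798969] top [361.71187447 216.74033077]
bar exp [ 0.67302558 -0.09869761  0.31233354]
t 13.7 tcp [ 0.5151 -0.0769  0.4138] w 0.0911 ff 0.0 F [-0.8  0.1 -0.7] j [-0.19 -0.12  1.88  0.    1.38 -0.06]
dp tool now [-0.0009  0.1586  0.1028]
```

View pics/c6.png

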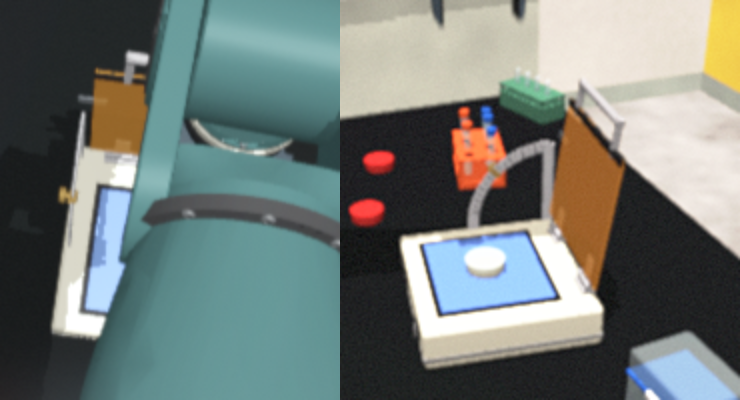

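The dish sits lid up mid-screen at side px (312,218), against an expected (312,217.5). The shield is still back, with the bar at side px (362,132) to (383,148). Now the approach to the bar, with the tool along the shield plane.

```bash
cat >> h.py <<'E'
ex=np.array([.991,-.134,0]);ez=np.array([0,0,1.]);S=np.array([.5133,-.0771,.068]);H=S+.1255*ex+.007*ez
def barp(th): return H+.24*(np.sin(th)*ez-np.cos(th)*ex)
def goal(th,ahead,ang=None,dx=0):
    a=th if ang is None else ang
    d=np.cos(a)*ex-np.sin(a)*ez; n=np.sin(a)*ex+np.cos(a)*ez
    print("reported TCP target",(barp(th)+ahead*d+dx*ex).round(4)); delta(barp(th)+ahead*d+dx*ex,d,n)
E
python3 -c "
from h import *
goal(1.72,-.045,dx=-.005)"
```

```text
reported TCP target [ 0.6747 -0.0989  0.3568]
t 13.7 tcp [ 0.5151 -0.0769  0.4138] w 0.0911 ff 0.0 F [-0.8  0.1 -0.7] j [-0.19 -0.12  1.88  0.    1.38 -0.06]
dp tool now [-0.0009  0.1606  0.0583]
rot units [1.81 0.01 0.03] dp after rot [-0.0005  0.1678  0.0324]
```

```bash
python3 -m crank '{"rot":[[0,0,0],[0,0,0],[0,0,0],[0,0,0],[0,0,0],[0.9,0,0],[0.9,0,0],[0,0,0]],"dp":[[0,0.025,0],[0,0.04,0],[0,0.04,0],[0,0.035,0],[0,0.02,0],[0,0,0],[0,0,0],[0,0,0]],"claw":[1,1,1,1,1,1,1,1]}'
python3 - <<'E'
from h import *
goal(1.72,.038,dx=-.004)
from bench import cams
f=cams.grab_frame("side");g=cams.grab_frame("top")
a=cv2.resize(f["img"][60:180,300:440,::-1],(467,400),interpolation=cv2.INTER_CUBIC);b=cv2.resize(g["img"][80:200,310:440,::-1],(433,400)[:2],interpolation=cv2.INTER_CUBIC)
cv2.imwrite("pics/c7.png",cv2.resize(np.hstack([a,b]),(790,351)))
E
```

```text
time_s: 14.7
tool_pos: [0.6724, -0.0976, 0.4064]
tool_rot: [-0.059, 0.75, 0.657, -0.052]
force: [-0.3, -0.1, -0.1]
width: 0.091
finger_force: 0.0
reported TCP target [ 0.6635 -0.0974  0.2748]
t 14.7 tcp [ 0.6724 -0.0976  0.4064] w 0.091 ff 0.0 F [-0.3 -0.1 -0.1] j [-0.18  0.26  1.49 -0.01  1.55 -0.04]
dp tool now [-0.001   0.0119  0.1314]
rot units [-0.1   0.    0.03] dp after rot [-0.001   0.0108  0.1315]
```

View pics/c7.png

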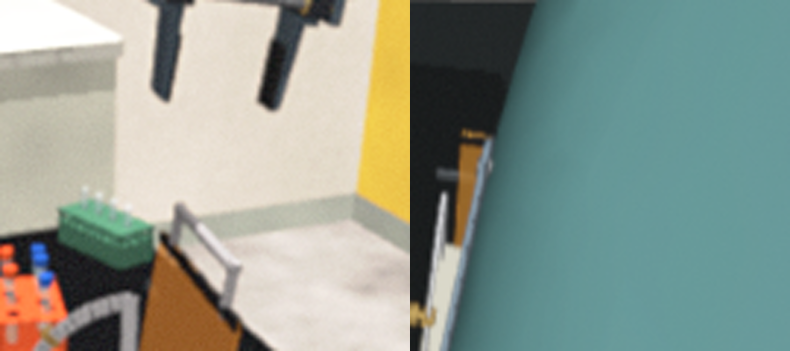

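The fingers straddle above the bar. Tips are at side px (354.6,94) and (391.5,97), with the bar middle at (370,142). A quick consistency check on which offset fits:

```bash
python3 - <<'E'
from h import *
s,q,R=T();f=pickle.load(open("side0.pkl","rb"))
z=R.apply([0,0,1]);y=R.apply([0,1,0])
for o in(0,-.019,-.024): print(o,proj(f,q+o*z-.0455*y).round(1),proj(f,q+o*z+.0455*y).round(1))
print("bar",proj(f,barp(1.72)))
E
```

```text
0 [353.5 103.8] [386.6 106.5]
-0.019 [354.9  96.4] [388.2  99.2]
-0.024 [355.2  94.4] [388.6  97.3]
bar [368.95411288 139.78366628]
```

The tip offset of about 20 mm along the tool is confirmed. Advancing and closing gently.

```bash
python3 -m crank '{"rot":[[0,0,0],[0,0,0],[0,0,0],[0,0,0],[0,0,0],[0,0,0],[0,0,0],[0,0,0]],"dp":[[0,0.006,0.02],[0,0.006,0.03],[0,0,0.03],[0,0,0.025],[0,0,0.018],[0,0,0.01],[0,0,0],[0,0,0]],"claw":[1,1,1,1,1,1,1,1]}'
python3 -m crank '{"rot":[[0,0,0],[0,0,0],[0,0,0],[0,0,0],[0,0,0],[0,0,0],[0,0,0],[0,0,0]],"dp":[[0,0,0],[0,0,0],[0,0,0],[0,0,0],[0,0,0],[0,0,0],[0,0,0],[0,0,0]],"claw":[0.7,0.5,0.35,0.25,0.18,0.12,0.08,0.05]}'
python3 -m crank '{"rot":[[0,0,0],[0,0,0],[0,0,0]],"dp":[[0,0,0],[0,0,0],[0,0,0]],"claw":[0.05,0.05,0.05]}'
python3 -c "
from h import *
goal(1.72,.040)"
```

```text
time_s: 15.8
tool_pos: [0.6639, -0.0965, 0.2747]
tool_rot: [-0.058, 0.75, 0.657, -0.051]
force: [0.1, 1.3, -0.6]
width: 0.0913
finger_force: 0.0
time_s: 16.8
tool_pos: [0.6634, -0.0964, 0.2738]
tool_rot: [-0.059, 0.75, 0.657, -0.052]
force: [0.9, 0.1, 0.6]
width: 0.0144
finger_force: 0.1
time_s: 17.18
tool_pos: [0.6634, -0.0964, 0.2738]
tool_rot: [-0.059, 0.75, 0.657, -0.052]
force: [0.7, -0.0, 0.9]
width: 0.0112
finger_force: 30.0
reported TCP target [ 0.6671 -0.0979  0.2728]
t 17.175 tcp [ 0.6634 -0.0964  0.2738] w 0.0112 ff 30.0 F [ 0.7 -0.   0.9] j [-0.18  0.32  1.64 -0.01  1.33 -0.04]
dp tool now [-0.001   0.0041  0.0004]
rot units [-0.09  0.01  0.04] dp after rot [-0.001   0.0041  0.0004]
```

Bar gripped at 11.2 mm with 30 N. Now swinging about the hinge (reported TCP radius ≈0.20 m), slowly.

```bash
python3 -m crank '{"rot":[[-0.2,0,0],[-0.4,0,0],[-0.5,0,0],[-0.5,0,0],[-0.4,0,0],[0,0,0]],"dp":[[0,-0.0035,0],[0,-0.007,0],[0,-0.0087,0],[0,-0.0087,0],[0,-0.007,0],[0,0,0]],"claw":[0.05,0.05,0.05,0.05,0.05,0.05]}'
python3 -c "
from h import *
goal(1.53,.040)"
```

```text
time_s: 17.92
tool_pos: [0.6266, -0.0917, 0.2748]
tool_rot: [0.005, 0.752, 0.659, 0.005]
force: [1.6, -3.5, -22.6]
width: 0.0113
finger_force: 30.0
reported TCP target [ 0.6296 -0.0928  0.2748]
t 17.925 tcp [ 0.6266 -0.0917  0.2748] w 0.0113 ff 30.0 F [  1.6  -3.5 -22.6] j [-0.18  0.17  1.82  0.    1.13 -0.05]
dp tool now [-0.0007  0.0031  0.    ]
rot units [-0.31  0.    0.04] dp after rot [-0.0007  0.0031  0.0001]
```

Slight radial pull (-23 N), so I'll ease inward as I continue.

```bash
python3 -m crank '{"rot":[[0,0,0],[-0.4,0,0],[-0.5,0,0],[-0.5,0,0],[-0.5,0,0],[-0.4,0,0],[0,0,0]],"dp":[[0,0,0.001],[0,-0.0065,0.0003],[0,-0.0085,0.0003],[0,-0.0085,0.0003],[0,-0.0085,0.0003],[0,-0.0065,0.0003],[0,0,0]],"claw":[0.05,0.05,0.05,0.05,0.05,0.05,0.05]}'
python3 -c "
from h import *
goal(1.32,.040)"
```

```text
time_s: 18.8
tool_pos: [0.5896, -0.0869, 0.2685]
tool_rot: [0.081, 0.748, 0.655, 0.07]
force: [6.9, -6.3, -30.5]
width: 0.0115
finger_force: 30.0
reported TCP target [ 0.5885 -0.0873  0.2687]
t 18.8 tcp [ 0.5896 -0.0869  0.2685] w 0.0115 ff 30.0 F [  6.9  -6.3 -30.5] j [-0.19  0.02  2.02  0.02  0.89 -0.07]
dp tool now [-0.0005 -0.001  -0.0004]
rot units [-0.41 -0.    0.03] dp after rot [-0.0005 -0.001  -0.0005]
```

```bash
python3 -m crank '{"rot":[[0,0,0],[0,0,0]],"dp":[[0,0,0.002],[0,0,0]],"claw":[0.05,0.05]}'
python3 -m crank '{"rot":[[-0.4,0,0],[-0.5,0,0],[-0.5,0,0],[-0.5,0,0],[-0.4,0,0],[0,0,0]],"dp":[[0,-0.0068,0.0005],[0,-0.0085,0.0005],[0,-0.0085,0.0005],[0,-0.0085,0.0005],[0,-0.0068,0.0005],[0,0,0]],"claw":[0.05,0.05,0.05,0.05,0.05,0.05]}'
python3 -c "
from h import *
goal(1.12,.040)"
```

```text
time_s: 19.05
tool_pos: [0.5922, -0.0873, 0.269]
tool_rot: [0.082, 0.747, 0.655, 0.072]
force: [0.8, -5.9, -11.2]
width: 0.0112
finger_force: 30.0
time_s: 19.8
tool_pos: [0.5555, -0.0826, 0.2557]
tool_rot: [0.157, 0.735, 0.645, 0.137]
force: [1.3, -8.4, -8.7]
width: 0.0115
finger_force: 30.0
reported TCP target [ 0.5513 -0.0822  0.255 ]
t 19.8 tcp [ 0.5555 -0.0826  0.2557] w 0.0115 ff 30.0 F [ 1.3 -8.4 -8.7] j [-0.2  -0.12  2.21  0.05  0.63 -0.11]
dp tool now [-0.0002 -0.0041 -0.0011]
rot units [-0.35 -0.01  0.03] dp after rot [-0.0002 -0.004  -0.0012]
```

Tracking is good, but joint 5 (0.63) nears its 0.31 limit, so the tool should tilt less and let the round bar turn in the pads. I'll fit a quick planar kinematic model from the logged states to choose the final tool angle.

```bash
cat > fk.py <<'E'
from h import *
from scipy.optimize import least_squares
D=np.array([[.379,1.735,1.028,.23379,.65936,.18237],[.32,1.99,.83,.4758,.3488,.1028],[.47,2.01,.66,.476,.349,.006],[.15,1.93,1.07,.477,.3496,.2369],[.03,2.07,1.05,.512,-.0769,.2334],[-.12,1.88,1.38,.5151,-.0769,.4138],[.26,1.49,1.55,.6724,-.0976,.4064],[.32,1.64,1.33,.6634,-.0964,.2738],[.17,1.82,1.13,.6266,-.0917,.2748],[.02,2.02,.89,.5896,-.0869,.2685],[-.12,2.21,.63,.5555,-.0826,.2557]])
r=np.hypot(D[:,3],D[:,4]);z=D[:,5]
def fk(p,a,b,c):
    a0,z0,L1,L2,o,Lt=p
    s=a+b+c
    return a0+L1*np.sin(a)+L2*np.sin(a+b)+o*np.cos(a+b)+Lt*np.sin(s),z0+L1*np.cos(a)+L2*np.cos(a+b)-o*np.sin(a+b)+Lt*np.cos(s)
so=least_squares(lambda p:np.r_[fk(p,*D[:,:3].T)[0]-r,fk(p,*D[:,:3].T)[1]-z],[.1,.4,.5,.5,0,.2])
if __name__=="__main__":
    print(so.x.round(3),np.abs(so.fun).max())
    for th in(1.0,.9,.78):
        for ang in(1.57,1.4,1.25,1.1,1.0):
            d=np.cos(ang)*ex-np.sin(ang)*ez;P=barp(th)+.04*d;R=np.hypot(P[0],P[1])
            # pitch sum: pi is vertical down; tilt forward lowers sum
            sm=np.pi-(np.pi/2-ang)
            q=least_squares(lambda q:np.r_[np.array(fk(so.x,q[0],q[1],sm-q[0]-q[1]))-[R,P[2]]],[-.12,2.2]).x
            e=np.abs(np.array(fk(so.x,q[0],q[1],sm-q.sum()))-[R,P[2]]).max()
            print(th,ang,q.round(2),round(sm-q.sum(),2),round(e,3))
E
python3 fk.py
```

```text
[-0.001  0.316  0.543  0.604  0.034  0.296] 0.004679975954785809
1.0 1.57 [0.01 2.07] 1.06 0.0
1.0 1.4 [-0.06  2.15] 0.88 0.0
1.0 1.25 [-0.13  2.23] 0.72 0.0
1.0 1.1 [-0.18  2.3 ] 0.55 0.0
1.0 1.0 [-0.21  2.35] 0.43 0.0
0.9 1.57 [-0.01  2.12] 1.03 0.0
0.9 1.4 [-0.08  2.2 ] 0.86 0.0
0.9 1.25 [-0.15  2.27] 0.69 0.0
0.9 1.1 [-0.2   2.35] 0.52 0.0
0.9 1.0 [-0.23  2.39] 0.4 0.0
0.78 1.57 [-0.02  2.17] 0.99 0.0
0.78 1.4 [-0.1   2.25] 0.82 0.0
0.78 1.25 [-0.16  2.33] 0.66 0.0
0.78 1.1 [-0.21  2.4 ] 0.49 0.0
0.78 1.0 [-0.24  2.45] 0.37 0.0
```

Holding the present tool angle (~1.15 rad) keeps joint 5 ≈0.5 at the end. I'll compute the shifts for the bar's arc at fixed orientation.

```bash
cat >> h.py <<'E'
def arc(ths,ahead=.04):
    s,q,R=T();b=q-ahead*R.apply([0,0,1]);v=b-H;th=np.arctan2(v[2],-(v@ex));print("theta by tool",th.round(3),"rad",np.hypot(v[2],v@ex).round(4),"y",(v@np.array([.134,.991,0])).round(4),"toolang",np.arcsin(-R.apply([0,0,1])[2]).round(3),"F",np.round(s["force"],1))
    p=th
    for t in ths: print(t,R.inv().apply(barp(t)-barp(p)).round(4)); p=t
E
python3 -c "
from h import *
arc([1.09,1.05,1.01,.97,.93,.89,.85,.81,.78])"
```

```text
theta by tool 1.142 rad 0.2388 y 0.0002 toolang 1.151 F [ 1.3 -8.4 -8.7]
1.09 [ 0.     -0.0125  0.0004]
1.05 [ 0.     -0.0096  0.0008]
1.01 [ 0.     -0.0095  0.0012]
0.97 [ 0.     -0.0095  0.0015]
0.93 [ 0.     -0.0094  0.0019]
0.89 [ 0.     -0.0093  0.0023]
0.85 [ 0.     -0.0092  0.0027]
0.81 [ 0.     -0.0091  0.003 ]
0.78 [ 0.     -0.0067  0.0025]
```

```bash
python3 -m crank '{"rot":[[0,0,0],[0,0,0],[0,0,0],[0,0,0],[0,0,0],[0,0,0]],"dp":[[0,-0.006,0.0003],[0,-0.009,0.0005],[0,-0.0095,0.001],[0,-0.0095,0.0012],[0,-0.0065,0.0012],[0,0,0]],"claw":[0.05,0.05,0.05,0.05,0.05,0.05]}'
python3 - <<'E'
from h import *
arc([.94,.90,.86,.82,.78])
from bench import cams
f=cams.grab_frame("side");g=cams.grab_frame("top");pickle.dump(f,open("side2.pkl","wb"));pickle.dump(g,open("top2.pkl","wb"))
a=cv2.resize(f["img"][130:230,270:390,::-1],(780,600)[:2],interpolation=cv2.INTER_CUBIC)
cv2.imwrite("pics/c8.png",a)
E
```

```text
time_s: 20.55
tool_pos: [0.5218, -0.0781, 0.2364]
tool_rot: [0.158, 0.735, 0.645, 0.138]
force: [0.8, -6.4, -2.2]
width: 0.0114
finger_force: 30.0
theta by tool 0.978 rad 0.2386 y 0.0002 toolang 1.149 F [ 0.8 -6.4 -2.2]
0.94 [ 0.     -0.0089  0.0017]
0.9 [ 0.     -0.0093  0.0022]
0.86 [ 0.     -0.0093  0.0025]
0.82 [ 0.     -0.0091  0.0029]
0.78 [ 0.     -0.009   0.0033]
```

View pics/c8.png

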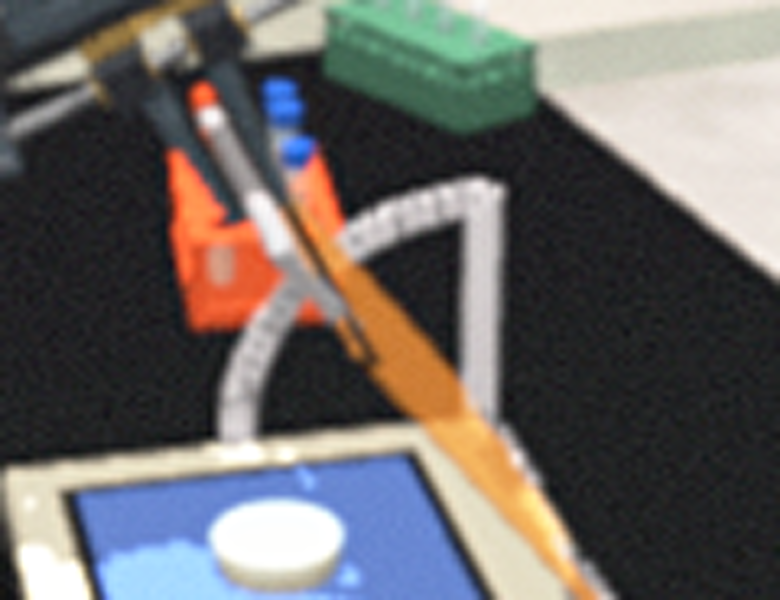

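The shield is held forward in front of the quadrant at side, bar ends (301,145) and (321,178), and the dish is undisturbed mid-screen. Now I'll cross-check the shield and marker angles in the same camera, using the given radii.

```bash
python3 - <<'E'
from h import *
from scipy.optimize import minimize_scalar as ms
t=pickle.load(open("top0.pkl","rb"));s=pickle.load(open("side0.pkl","rb"));ey=np.array([.134,.991,0])
def P(th,r,y,dh=0): return H+dh*ex+r*(np.sin(th)*ez-np.cos(th)*ex)+y*ey
def fit(f,px,r,y,dh=0):
    o=ms(lambda a:np.sum((proj(f,P(a,r,y,dh))-px)**2),bounds=(.2,2),method="bounded");return round(o.x,3),round(o.fun**.5,2)
for dh in(-.004,0,.004):
    print(dh,"marker top",fit(t,(312.6,187.4),.123,.130,dh),"side",fit(s,(316.2,174.5),.123,.126,dh),
     "bar now L/R",fit(s,(300.8,145.4),.24,.079,dh),fit(s,(320.8,177.7),.24,-.079,dh),
     "bar start",fit(s,(356.7,132.7),.24,.079,dh),fit(s,(380.7,151.7),.24,-.079,dh),fit(t,(343.3,118.8),.24,.079,dh),fit(t,(418.3,127.8),.24,-.079,dh))
# robust visible centroid in new top view: marker and orange shield
g=pickle.load(open("top2.pkl","rb"));h=cv2.cvtColor(g["img"],cv2.COLOR_RGB2HSV)
m=((h[...,0]>8)&(h[...,0]<32)&(h[...,1]>70)&(h[...,2]>90)).astype(np.uint8);m[:130]=0;m[:,:295]=0;m[280:]=0;m[:,440:]=0
n,l,st,c=cv2.connectedComponentsWithStats(m);print([(st[k].tolist(),c[k].round(1).tolist()) for k in range(1,n) if st[k][4]>8])
E
```

```text
-0.004 marker top (np.float64(0.837), np.float64(0.55)) side (np.float64(0.821), np.float64(1.11)) bar now L/R (np.float64(0.997), np.float64(2.26)) (np.float64(1.021), np.float64(10.0)) bar start (np.float64(1.695), np.float64(2.71)) (np.float64(1.757), np.float64(0.41)) (np.float64(1.739), np.float64(0.76)) (np.float64(1.75), np.float64(0.17))
0 marker top (np.float64(0.801), np.float64(0.62)) side (np.float64(0.795), np.float64(0.31)) bar now L/R (np.float64(0.983), np.float64(2.97)) (np.float64(1.005), np.float64(9.24)) bar start (np.float64(1.678), np.float64(2.86)) (np.float64(1.74), np.float64(0.68)) (np.float64(1.72), np.float64(0.75)) (np.float64(1.732), np.float64(0.11))
0.004 marker top (np.float64(0.764), np.float64(0.69)) side (np.float64(0.77), np.float64(0.51)) bar now L/R (np.float64(0.969), np.float64(3.7)) (np.float64(0.989), np.float64(8.47)) bar start (np.float64(1.66), np.float64(2.99)) (np.float64(1.723), np.float64(0.91)) (np.float64(1.703), np.float64(0.75)) (np.float64(1.714), np.float64(0.05))
[([320, 167, 42, 32, 875], [340.0, 181.4]), ([390, 177, 29, 26, 465], [404.3, 191.7]), ([309, 183, 10, 9, 58], [312.7, 187.6]), ([366, 186, 21, 18, 227], [376.2, 192.2])]
```

The marker is ≈0.797 rad in both views, and the tool-based shield angle agrees with the cameras within ~0.01. Moving to ≈0.79.

```bash
python3 -m crank '{"rot":[[0,0,0],[0,0,0],[0,0,0],[0,0,0],[0,0,0],[0,0,0],[0,0,0],[0,0,0]],"dp":[[0,-0.006,0.0011],[0,-0.009,0.0018],[0,-0.0092,0.0022],[0,-0.009,0.0025],[0,-0.006,0.0019],[0,-0.0035,0.0012],[0,0,0],[0,0,0]],"claw":[0.05,0.05,0.05,0.05,0.05,0.05,0.05,0.05]}'
python3 - <<'E'
from h import *
from bench import cams
arc([.79])
g=cams.grab_frame("top");s=cams.grab_frame("side");ey=np.array([.134,.991,0])
P=lambda th,r,y: H+r*(np.sin(th)*ez-np.cos(th)*ex)+y*ey
h=cv2.cvtColor(g["img"],cv2.COLOR_RGB2HSV)
m=((h[...,0]>8)&(h[...,0]<32)&(h[...,1]>70)&(h[...,2]>90)).astype(np.uint8);m[:130]=0;m[:,:295]=0;m[280:]=0;m[:,440:]=0
n,l,st,c=cv2.connectedComponentsWithStats(m);print([(st[k].tolist(),c[k].round(1).tolist()) for k in range(1,n) if st[k][4]>8])
k=l[:, :350];o=(m[:, :350]>0)
for u in(324,330,336,342):
    v=np.nonzero(m[:,u])[0];print(u,v.min(),v.max())
for th in(.72,.76,.8,.84,.88): print(th,"free edge L",proj(g,P(th,.205,.108)).round(1),"mid",proj(g,P(th,.205,.09)).round(1),"pointer",proj(g,P(th,.13,.125)).round(1))
# grey pointer candidates left of the plate near the arc
print(g["img"][180:196,306:326].mean(2).astype(int))
hs=cv2.cvtColor(s["img"],cv2.COLOR_RGB2HSV);b=((hs[...,1]<60)&(hs[...,2]>150)).astype(np.uint8)
n,l,st,c=cv2.connectedComponentsWithStats(b);print("dish",st[l[217,312]],c[l[217,312]])
E
```

```text
time_s: 21.65
tool_pos: [0.4881, -0.0736, 0.2094]
tool_rot: [0.158, 0.735, 0.645, 0.138]
force: [4.4, -7.1, -6.6]
width: 0.0115
finger_force: 30.0
theta by tool 0.796 rad 0.2392 y 0.0001 toolang 1.148 F [ 4.4 -7.1 -6.6]
0.79 [ 0.     -0.0013  0.0005]
[([318, 168, 98, 50, 2678], [364.5, 190.0]), ([309, 183, 10, 9, 56], [312.6, 187.2]), ([364, 207, 19, 6, 71], [373.7, 209.8]), ([352, 216, 6, 3, 11], [354.7, 217.3])]
324 169 205
330 168 206
336 169 206
342 175 207
0.72 free edge L [317.9 212.8] mid [325.8 213.9] pointer [314.5 192.9]
0.76 free edge L [318.3 209.9] mid [326.2 211. ] pointer [314.7 191.1]
0.8 free edge L [318.6 206.9] mid [326.6 208. ] pointer [314.9 189.3]
0.84 free edge L [319.  203.8] mid [327.  204.9] pointer [315.1 187.4]
0.88 free edge L [319.4 200.6] mid [327.4 201.7] pointer [315.4 185.4]
[[ 36  39  38  39  37  37  36  28  26  70 178 238 211 210 210 209 189 180
  179 179]
 [ 36  38  38  38  37  36  35  27  27  93 203 227 213 210 210 208 190 180
  179 180]
 [ 36  37  37  39  47  46  38  28  29 109 222 230 214 210 209 205 186 179
  179 179]
 [ 38  37  37  52  95  96
[... 435 characters left out ...]
87 176 209 184 169 204 193 184 179 179
  178 179]
 [ 37  37  46 101 166 173 131 121 168 172 188 185 168 202 185 180 179 179
  179 179]
 [ 34  34  43  84 131 140 111 113 150 155 163 162 151 187 177 175 176 176
  176 178]
 [ 27  33  38  47  68  87  98 115 124 125 127 126 125 146 157 163 166 167
  167 170]
 [ 29  36  34  30  30  47  88 111 116 126 126 126 125 130 155 155 155 154
  155 156]
 [ 29  34  29  28  27  30  56  88 111 154 150 159 158 140 156 155 152 154
  154 154]
 [ 29  34  29  27  26  27  31  53 126 197 180 195 195 167 165 165 162 164
  162 160]
 [ 30  28  27  25  28  28  27  55 151 220 195 207 208 185 179 178 177 177
  174 171]]
dish [302 213  21  16 261] [312.14559387 220.60153257]
```

The pointer (grey band) now sits at top px (316,191.5), next to the marker body at (316,188). I'll get its radius from the start picture to compare the angles properly.

```bash
python3 - <<'E'
from h import *
from bench import cams
ey=np.array([.134,.991,0]);t=pickle.load(open("top0.pkl","rb"))
P=lambda th,r,y: H+r*(np.sin(th)*ez-np.cos(th)*ex)+y*ey
print(t["img"][134:146,314:336].mean(2).astype(int))
for r in(.125,.13,.135,.14,.145):
    print(r,"start",proj(t,P(1.72,r,.125)).round(1),"L tip y.135",proj(t,P(1.72,r,.135)).round(1),"now",{th:proj(t,P(th,r,.128)).round(1)[1] for th in(.72,.76,.8,.84)})
print("edge start",proj(t,P(1.72,.205,.09)),"orange col 330",[ (u,np.nonzero(((lambda h:(h[...,0]>8)&(h[...,0]<32)&(h[...,1]>70)&(h[...,2]>90))(cv2.cvtColor(t["img"],cv2.COLOR_RGB2HSV)))[100:180,u])[0].min()+100) for u in(334,340)])
g=cams.grab_frame("top");print(g["img"][183:198,306:326].tolist()[8][5:14])
hsv=cv2.cvtColor(g["img"],cv2.COLOR_RGB2HSV);print(hsv[183:195,306:324,1])
print("gray column below edge, u=330:",g["img"][196:216,330].tolist())
E
```

```text
[[ 34  36  35  34  36  35  37  36  36  36  36  35  48  84  95  95  95  94
   95  95  95  95]
 [ 36  35  37  35  35  35  36  34  35  35  36  38  49  91  94  95  94  95
   95  95  95  96]
 [ 36  36  37  35  37  40  43  38  37  36  37  36  51  93  94  96  96  96
   95  95  96  95]
 [ 35  34  36  36  40  63  77  68  56  54  55  48  58  94  96  96  95  96
   95  95  96  96]
 [ 36  36  36  36  44  86 108 103  94  94  99  95  93 103 101  99  98  97
   98  96  95  95]
 [ 36  35  36  34  44  82 100 109 110 111 120 120 116 114 110 109 109 109
  108 104  97  94]
 [ 36  36  36  36  39  67  75  80  81  83  85  86  92 111 113 115 115 115
  117 110  97  95]
 [ 35  35  35  36  37  47  54  59  63  66  67  68  77 103 107 108 107 108
  108 101  96  96]
 [ 34  36  36  37  37  35  38  39  39  41  41  48  63  97 101 101 102 103
  103  98  96  95]
 [ 35  34  34  35  37  34  35  36  35  35  35  40  62  92  96  97  96  95
   97  96  95  95]
 [ 33  34  32  33  31  33  36  41  42  36  34  37  65  93  96  96  95  95
   95  95  95  96]
 [ 28  25  27  28  24  27  48 102  82  43  33  37  68  92  95  95  95  95
   
[... 1606 characters left out ...]
5  90 102 101  62  28  95 134 136 137]
 [ 26  29  26  79 120 118  27  13   4   6  16  14   2  26 127 146 146 146]
 [ 35  34  28  16  24  32  14  18  19  18  16  16  14  41 146 155 155 156]
 [ 25  34  33  27  27  31  22  20  11   8   7   6  10  58 147 155 158 155]
 [ 38  30  33  44  36  35  31   9   8   4   4  15  19  75 140 146 148 147]]
gray column below edge, u=330: [[217, 171, 112], [216, 170, 112], [216, 171, 113], [217, 171, 113], [216, 171, 113], [216, 171, 113], [216, 171, 113], [217, 171, 113], [213, 168, 111], [188, 144, 95], [93, 73, 61], [66, 64, 65], [98, 87, 81], [128, 106, 92], [135, 123, 129], [124, 138, 172], [136, 153, 189], [146, 160, 190], [167, 179, 206], [178, 190, 216]]
```

Shield angle estimates are 0.796 by tool, ~0.78 by pointer and ~0.82 by plate edge. The marker is ≈0.80, so the difference is well inside 0.06. The dish is unmoved at (312,218), so I'm handing in.

```bash
python3 -m crank '{"rot":[[0,0,0],[0,0,0]],"dp":[[0,0,0],[0,0,0]],"claw":[0.05,0.05]}'; python3 -c "
from bench import ticket
print(ticket.sign_off())"
```

```text
time_s: 22.05
tool_pos: [0.4881, -0.0736, 0.2095]
tool_rot: [0.158, 0.735, 0.645, 0.138]
force: [3.1, -8.3, -5.6]
width: 0.0114
finger_force: 30.0
the job is handed in; nothing more can be done
None
```

I handed the job in at 22 s with the small dish lid up on the middle of the screen and the gripper still holding the shield at about 0.80 rad, the marker's angle by my measurements; sign-off gave no verdict.

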